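# Hang the dosing pump on its screw inside the dosing cabinet

### The job

Put the detergent dosing pump back in its open-topped steel cabinet: carry it in through the top opening without touching the cabinet, push the keyhole in its back over the brass screw inside, then slide it down until it hangs fully home and the sprung ball catch has snapped out again, and let go. The strip that carries the screw was clamped at an unmeasured height, so feel for the screw and press gently, well under 20 N. Leave the oil bottle, the tape measure and the tin where they are.

Things in the scene. Friction and masses are not known exactly. Their poses are not given: they have to be found in the camera images.
- pump: Loose dosing pump, about 0.3 kg, standing upright: grey body, round black roller head with clear cover on its front, black lift tab on top. Origin: centre of the underside; x points from the roller head to the flat back, z up. Body 50 mm along x (rear face x = +25, front of the head x = -25), 66 mm along y, 84 mm high. Its back is a 4 mm plate with the keyhole, over a hollow 12 mm deep.
- lift_tab (a point): Grip point in the pump's lift tab, 108 mm above the underside. The tab is centred over the pump's origin, 34 mm along x, 24 mm along y (grip it across y), from 84 to 116 mm above the underside.
- keyhole (a point): Centre of the keyhole's entry hole on the pump's rear face (pump frame x = +25, y = 0, z = 30 mm). Entry hole 15 mm wide and high; from its top a slot 7.5 mm wide runs up to a closed end at z = 48.5 mm.
- ball_hole (a point): Centre of a 12 mm square hole in the pump's rear face, above the slot (pump frame x = +25, y = 0, z = 72 mm). It receives the ball of the catch when the pump is home.
- cabinet: White steel cabinet, fixed, open at the top, clear window (closed) in the front towards the robot. Origin: centre of the underside; x points from window to back, z up. Outside 101 mm along x (-50 to +51), 146 mm along y, rim at z = 176 mm; its hatch hangs folded down behind it to x = +71. Walls and lips 3 mm, inner floor at z = 9 mm. Neither pump nor robot may touch it.
- opening (a point): Centre of the cabinet's top opening, at the rim (cabinet frame x = +2, y = 0, z = 176 mm). The opening is 76 mm along x (-36 to +40) and 120 mm along y (-60 to +60).
- backplate: Aluminium plate inside the cabinet's back, same origin and axes as the cabinet. It carries a flat steel strip, 124 mm wide, front face at x = +40 mm, clamped at an unmeasured height; on the strip sit the screw and, 26 mm above it, the ball catch. The strip reaches from 50 mm below to 42 mm above the screw. The pump may touch all of these with less than 20 N.
- screw_middle (a point): The middle of the screw's height range, on the strip's face (cabinet frame x = +40, y = 0, z = 92 mm); the real screw axis is anywhere up to 20 mm above or below. The screw points to -x: shank 5 mm diameter, 5.5 mm long, then a brass head 12 mm diameter, 6 mm thick (x = +34.5 to +28.5). Pump home: rear face on the strip, slot end on the shank, underside 46 mm below the screw axis.
- catch (a joint): Sprung 10 mm steel ball, 26 mm above the screw, standing 4.5 mm out of the strip. Value: how far it is pressed in, 0 = out, 0.0045 = flush (4 N to start, 7 N flush). With the screw in the keyhole the pump's back pushes it in, part way at least, so the 16 mm slide down is stiff (about 5 to 10 N besides the pump's weight); it snaps out into the ball hole only when the pump is home.
- oil_bottle: Loose small oil bottle with red spout, 40 mm diameter, 152 mm tall, standing. Bystander; origin at the centre of its underside.
- tape_measure: Loose yellow tape measure, 56x100x26 mm, lying on the table. Bystander; origin at the centre of its underside.
- snap_tin: Loose round white tin with lid, 63 mm diameter, 24 mm high. Bystander; origin at the centre of its underside.
Not all that is in view belongs to the job. Leave any purple look-alike of the pump alone.

How it is judged:
By the outcome, as a careful person would: the job done as asked, in the order asked, and still so for the second after the job is handed in, with the robot touching nothing.
It also fails if it takes over 58 s, if anything falls off the work surface, if the arm or the gripper's body presses on something with over 40 N, if the wrist force passes 120 N, or if a joint passes its speed limit or range.

### The arm

A 6-joint arm with a two-finger parallel gripper is mounted at the origin on a cart in front of the work surface, level with it; the furniture and walls round the work are solid. World frame = base frame: x ahead of the robot, y to its left, z up, the work surface at z = 0. Lengths are in mm, angles in rad, forces in N, time in s.
With the tool pointing down it reaches from about 150 to 775 mm from the base axis. Payload 6.1 kg.
Tool frame: the origin (TCP) lies at the very end of the fingers, on their centre line; the grasp point (between the pads) lies 19 mm behind it; z points along the fingers, y is the line along which they close (so a half turn about z gives the same grasp; the last joint's range is limited). The gripper opens to 85 mm and grips with 20 to 120 N. Pads are 22 mm wide; open, the fingers measure 114 mm over their backs; the gripper's body (76 mm by 85 mm) begins 54 mm behind the grasp point. The pads swing forward as they close: fully open they stand 13 mm farther back than shut.
Start: joints at [1.272, 0.126, -0.04, 1.405, 0, 1.571], TCP at [154.54, 501.723, 231.295] pointing down, gripper open.
Joint ranges: [-2.72, 2.72], [-0.95, 1.95], [-1.27, 1.35], [-1.78, 2.02], [-1.46, 1.47], [-3.14, 3.14]. Speed limits (rad/s): [2.39, 2.39, 3.01, 3.14, 3.14, 3.14].

### API

Orientations are given as a 3x3 rotation matrix whose columns are the frame's x, y, z axes.
In Python, from station import env, vision, ticket gives the robot as it stands.
- The arm moves only by the tool apply_moves, never from a script. Its argument "plan" is a list that holds one entry, the list of rows, each a list of 5 numbers: the finger opening in mm, from 0 to 85.4, then the shift along the tool's x, y, z in units of 25 mm (1.0 is 25 mm), then the turn about the tool's z in units of 6 degrees (1.0 is 6 degrees). A call has 1 to 12 rows; each row shifts and turns the commanded pose from where the row before left it, along the tool's axes as they then stand; what a row does not reach is not made up. A row lasts 1/10 s, in which the tool goes at most 50 mm and 8.59 degrees, less where a joint would pass 70% of its speed; a pose out of reach is approached as far as the arm can. A call is refused whole if a number of a shift passes 1 or a number of a turn 1, either way. A call with a gripper value outside its range is refused whole. The fingers move at their own pace and stop on an object; "grip_force" is the grip in N (left out, the last holds). Time passes only in rows, so rows that do not move let the fingers close. It gives the time, the measured TCP pose, the force, the opening and the grip force at its end, in the units of the state.
- env.observe(): the state, without advancing time (a new reading comes with each control period).
- vision.read_camera(name): name is "side" or "top" or "wrist"; returns (picture, depth): 420x560x3 uint8, blue, green, red; 420x560 float32, mm along the optical axis (not along the pixel's ray), 0 where there is no reading.
- vision.camera_params(name): a dict with "fx", "fy", "cx", "cy" (pixels), "R" (3x3) and "t" (3): a world point X has camera coordinates R X + t. Camera axes: x right, y down, z forward; pixel columns grow to the right and rows downward; lengths in mm; the calibration is good to about 2 mm. A picture is of the moment at which its call begins: read the wrist's pose just before it. camera_params takes no time and is no camera call; for the wrist camera it gives the pose at the moment of the call.
- ticket.close_job(): hands the job in; it is judged then, once.
The state is a dict: "t": time; "joints": joint angles; "qvel": joint speeds; "joint_efforts": joint torques, N m; "position": TCP position; "tool_rot": TCP orientation; "force": force on the tool from outside, world axes, zero at the start; "moment": the same for the moment, N m; "gripper_width": finger opening in mm; "grasp_force": force on a finger pad.
Only numpy, scipy, OpenCV 4.12 (cv2) and the standard library are available. Lean on these libraries where they do the work, as an engineer would, in place of code of your own. Each camera call takes 0.05 s, during which the arm holds its last target. There are 200 camera calls.

## Working session

There is one attempt and no reset: what is moved stays moved. The work goes in short steps, Python scripts to look and compute and a tool call to move; the robot and the scene stay as the last step left them, time stands still between calls to the robot, and variables do not carry over. Pictures are saved under pics/ and viewed, at most 10 in all, crops included, and the job is handed in when it is done.

Besides the shell and the picture viewer there is one more tool, called as name(argument=value, ...) on one line, values as JSON. apply_moves: Moves the arm, as the interface text tells. Its arguments: {"type":"object","properties":{"plan":{"type":"array"},"grip_force":{"type":"number"}},"required":["plan"]}

```bash
mkdir -p pics; ls; python3 - <<'E'
from station import env, vision
import cv2,numpy as np
s=env.observe(); print({k:np.round(v,3).tolist() for k,v in s.items()})
for n in ("side","top"):
    im,d=vision.read_camera(n); cv2.imwrite(f"pics/{n}0.png",im); np.save(f"pics/{n}0.npy",d)
    p=vision.camera_params(n); print(n,p)
E
```

```text
pics
{'t': 0.0, 'joints': [1.272, 0.126, -0.041, 1.405, 0.0, 1.571], 'qvel': [-0.0, -0.0, -0.0, 0.0, 0.001, 0.001], 'joint_efforts': [0.001, -43.592, 35.292, 0.017, 0.0, 0.0], 'position': [154.417, 501.356, 230.548], 'tool_rot': [[-0.956, 0.294, -0.0], [0.294, 0.956, -0.001], [0.0, -0.002, -1.0]], 'force': [0.14, -0.872, -0.091], 'moment': [-0.041, -0.045, 0.015], 'grasp_force': 0.0, 'gripper_width': 85.483}
side {'fx': 444.2900455351991, 'fy': 444.2900455351991, 'cx': 279.56540891738774, 'cy': 209.89529299210855, 'R': array([[ 0.85987275, -0.51048603, -0.00478182],
       [-0.34356199, -0.57172359, -0.74504852],
       [ 0.37760298,  0.64228977, -0.66699313]]), 't': array([-412.1341655 ,  346.05637811, 1049.82462326])}
top {'fx': 454.0900581802761, 'fy': 454.0900581802761, 'cx': 276.8978547152775, 'cy': 210.73306893919406, 'R': array([[-0.02883976, -0.99927288,  0.02493937],
       [-0.99181204,  0.02550139, -0.12513416],
       [ 0.12440719, -0.02834401, -0.99182633]]), 't': array([ 105.21642809,  539.80016145, 1077.86864962])}
```

View pics/side0.png

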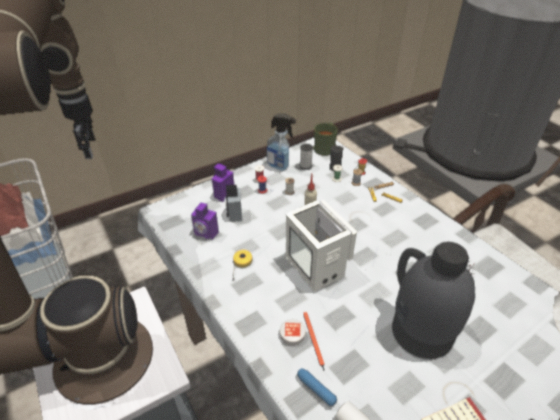

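View pics/top0.png

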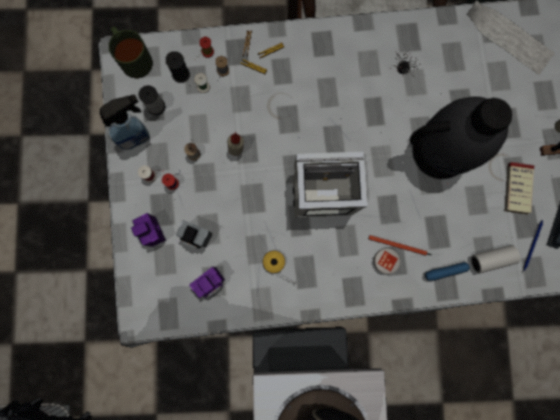

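Candidates: a grey body with black tab at top (196,234) / side (233,203), and purple look-alikes at top (148,230) and (208,283), side (223,182) and (205,221). The grey one fits the description. The cabinet is at top (331,184), the oil bottle at top (235,143), and the tin at (387,262). I'll check the choice in a close crop.

```bash
cat > h.py <<'E'
import numpy as np,cv2
from station import env,vision
def cloud(n,d=None,p=None):
    if d is None: d=np.load(f"pics/{n}0.npy")
    p=p or vision.camera_params(n)
    v,u=np.mgrid[:d.shape[0],:d.shape[1]]
    c=np.stack([(u-p["cx"])/p["fx"]*d,(v-p["cy"])/p["fy"]*d,d],-1)
    X=(c-p["t"])@p["R"]
    X[d<=0]=np.nan
    return X
def proj(p,X):
    c=np.asarray(X)@p["R"].T+p["t"]
    return np.stack([c[...,0]/c[...,2]*p["fx"]+p["cx"],c[...,1]/c[...,2]*p["fy"]+p["cy"]],-1)
E
python3 - <<'E'
from h import *
a=cv2.imread("pics/top0.png");b=cv2.imread("pics/side0.png")
c=[cv2.resize(x,(390,290),interpolation=cv2.INTER_CUBIC) for x in (a[200:260,155:236],b[165:225,193:274],a[140:225,280:394],b[190:295,275:416])]
c=[cv2.convertScaleAbs(x,alpha=1.4) for x in c]
cv2.imwrite("pics/crop.png",np.vstack([np.hstack(c[:2]),np.hstack(c[2:])]))
T=cloud("top");S=cloud("side")
for nm,(u,v) in dict(pump=(196,234),pur1=(148,230),pur2=(208,283),cabfloor=(345,185),bottle=(235,138),tin=(387,262)).items(): print(nm,T[v-2:v+3,u-2:u+3].reshape(-1,3).mean(0).round(1))
ctr=T[234,196][:2]
for n,X in(("top",T),("side",S)):
    m=(np.abs(X[...,0]-ctr[0])<60)&(np.abs(X[...,1]-ctr[1])<60)
    for lo,hi in((15,70),(75,92),(100,130)):
        k=m&(X[...,2]>lo)&(X[...,2]<hi); q=X[k]
        if len(q)>3:
            r=cv2.minAreaRect(q[:,:2].astype(np.float32)); print(n,lo,len(q),r,np.median(q[:,2]))
    c2=T[184,331]; m=(np.abs(X[...,0]-c2[0])<130)&(np.abs(X[...,1]-c2[1])<130)
    k=m&(X[...,2]>168)&(X[...,2]<186);q=X[k];print(n,"cab",len(q),cv2.minAreaRect(q[:,:2].astype(np.float32)),np.median(q[:,2]))
E
```

```text
pump [486.  278.5  93.9]
pur1 [497.5 385.8 100.5]
pur2 [375.2 249.6 115.7]
cabfloor [606.3 -83.9  10.2]
bottle [703.3 184.4 115.4]
tin [nan nan nan]
top 15 98 ((472.4451599121094, 285.3218078613281), (33.297950744628906, 72.6439437866211), 10.912676811218262) 56.880697069866784
top 75 339 ((487.6543884277344, 291.87957763671875), (66.14352416992188, 47.09836959838867), 65.77641296386719) 85.08403289889812
top 100 175 ((486.3321228027344, 292.504150390625), (24.962890625, 33.55894470214844), 65.3638916015625) 116.53404372064269
top cab 1616 ((589.7123413085938, -24.386795043945312), (123.27726745605469, 146.98727416992188), 0.7083810567855835) 176.08307922463553
side 15 218 ((478.350830078125, 283.1531066894531), (58.80278396606445, 49.90140151977539), 65.49141693115234) 45.19591493063953
side 75 140 ((484.1408386230469, 287.5611572265625), (69.38612365722656, 42.79475021362305), 67.69422912597656) 84.02116521641028
side 100 98 ((481.3584289550781, 289.88348388671875), (28.5083065032959, 32.90547561645508), 67.66947937011719) 114.46936851697107
side cab 910 ((585.4404907226562, -26.94548797607422), (122.64139556884766, 150.50308227539062), 0.33973559737205505) 175.10021828944605
```

View pics/crop.png

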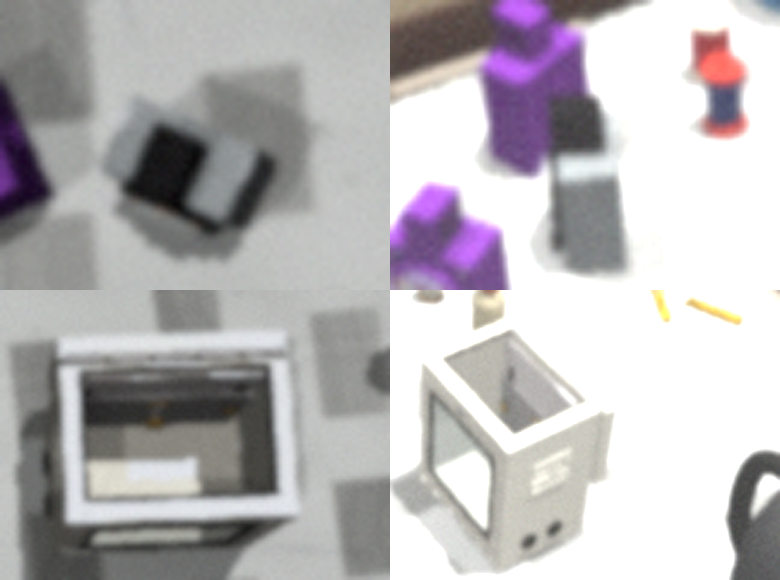

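The crop confirms the grey pump (top (196,234)): black tab, dark head on the robot side. The brass screw also shows inside the cabinet, at about top pixel (325,175). I'll move towards the pump.

apply_moves(plan=[[[50, -0.95, -0.25, 0, 0], [50, -0.95, -0.25, 0, 0], [50, -0.95, -0.25, 0, 0], [50, -0.95, -0.25, 0, 0], [50, -0.95, -0.25, 0, 0], [50, -0.95, -0.25, 0, 0], [50, -0.95, -0.25, 0, 0], [50, -0.95, -0.25, 0, 0], [50, -0.95, -0.25, 0, 0], [50, -0.95, -0.25, 0, 0], [50, -0.95, -0.25, 0, 0], [50, 0, 0, 0, 1.0]]])

```text
t: 1.3
position: [385.8, 357.6, 230.6]
tool_rot: [[-0.918, 0.397, -0.0], [0.397, 0.918, -0.001], [-0.0, -0.001, -1.0]]
force: [-0.3, -0.1, 0.8]
gripper_width: 50.2
grasp_force: 0.0
```

```bash
python3 - <<'E'
from h import *
s=env.observe(); p=vision.camera_params("wrist"); im,d=vision.read_camera("wrist")
cv2.imwrite("pics/w1.png",im); np.savez("pics/w1.npz",d=d,**p)
print(s["t"],s["position"],s["tool_rot"].round(3) if hasattr(s["tool_rot"],'round') else s["tool_rot"]); print("cam centre",-p["R"].T@p["t"],p["R"][2])
X=cloud("wrist",d,p); print(np.isfinite(X[...,0]).mean())
m=(np.abs(X[...,0]-487)<55)&(np.abs(X[...,1]-292)<55)
for lo,hi in((78,92),(105,125)):
    q=X[m&(X[...,2]>lo)&(X[...,2]<hi)]
    if len(q)>3: print(lo,len(q),cv2.minAreaRect(q[:,:2].astype(np.float32)),np.median(q[:,2]))
E
```

```text
1.3 [385.81090689 357.63270886 230.62468686] [[-0.918  0.397 -0.   ]
 [ 0.397  0.918 -0.001]
 [-0.    -0.001 -1.   ]]
cam centre [308.94042217 391.33021095 372.7697136 ] [ 0.29989454 -0.13100426 -0.94493447]
0.9960926870748299
78 1719 ((488.7450866699219, 289.7120666503906), (66.38197326660156, 43.75438690185547), 66.74488830566406) 83.16221012464163
105 1040 ((484.40264892578125, 291.72589111328125), (23.940868377685547, 33.84205627441406), 65.34036254882812) 114.89786821270437
```

View pics/w1.png

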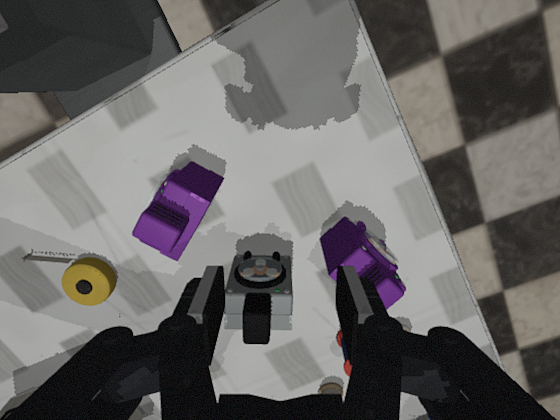

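In the wrist view the pump is at (260,290), with its head towards the robot and its tab between the fingers' lines. The purple look-alikes are at (178,215) and (365,262), both clear of the fingers. I'll go over the tab, then down.

apply_moves(plan=[[[50, -0.94, -0.166, 0, 0.1], [50, -0.94, -0.166, 0, 0], [50, -0.94, -0.166, 0, 0], [50, -0.94, -0.166, 0, 0], [50, -0.94, -0.166, 0, 0], [50, 0, 0, 0, 0], [50, 0, 0, 0.9, 0], [50, 0, 0, 0.9, 0], [50, 0, 0, 0.7, 0], [50, 0, 0, 0.5, 0]]])

```text
t: 2.35
position: [482.1, 293.3, 154.7]
tool_rot: [[-0.916, 0.401, -0.002], [0.401, 0.916, -0.001], [0.001, -0.002, -1.0]]
force: [1.3, -1.0, 0.7]
gripper_width: 49.8
grasp_force: 0.0
```

```bash
python3 - <<'E'
from h import *
s=env.observe(); p=vision.camera_params("wrist"); im,d=vision.read_camera("wrist")
cv2.imwrite("pics/w2.png",im)
print(s["t"],s["position"],s["tool_rot"].round(3))
X=cloud("wrist",d,p)
m=(np.abs(X[...,0]-487)<55)&(np.abs(X[...,1]-292)<55)
for lo,hi in((78,92),(105,121)):
    q=X[m&(X[...,2]>lo)&(X[...,2]<hi)]
    if len(q)>3: print(lo,len(q),cv2.minAreaRect(q[:,:2].astype(np.float32)),np.median(q[:,2]))
E
```

```text
2.35 [482.06324526 293.25116755 154.71480865] [[-0.916  0.401 -0.002]
 [ 0.401  0.916 -0.001]
 [ 0.001 -0.002 -1.   ]]
78 3643 ((489.01385498046875, 289.5997619628906), (66.2619400024414, 42.67623519897461), 65.81461334228516) 83.27885430488884
105 2461 ((485.10040283203125, 291.6346740722656), (24.59969711303711, 34.061851501464844), 65.99556732177734) 115.12096903288396
```

View pics/w2.png

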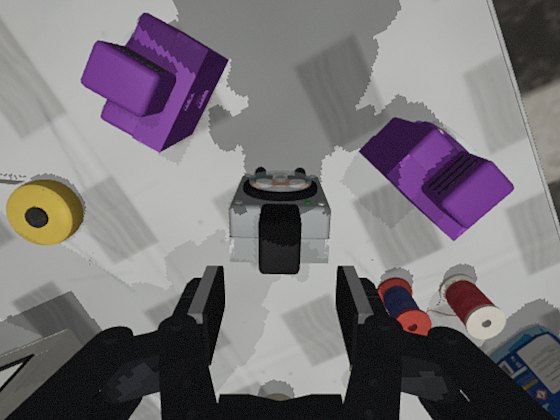

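The wrist view shows the tab at (280,238), centred between the fingers at (210,300) and (350,300). I'll go down and grip.

apply_moves(plan=[[[50, -0.05, 0, 0.8, 0], [50, -0.03, 0, 0.8, 0], [50, 0, 0, 0.6, 0], [50, 0, 0, 0.35, 0], [50, 0, 0, 0, 0], [50, 0, 0, 0, 0], [10, 0, 0, 0, 0], [10, 0, 0, 0, 0], [10, 0, 0, 0, 0], [10, 0, 0, 0, 0], [10, 0, 0, 0, 0], [10, 0, 0, 0, 0]]], grip_force=70)

```text
t: 3.6
position: [485.7, 292.4, 93.7]
tool_rot: [[-0.915, 0.402, 0.001], [0.402, 0.915, 0.001], [-0.001, 0.001, -1.0]]
force: [-1.1, -1.5, 6.7]
gripper_width: 22.8
grasp_force: 69.2
```

apply_moves(plan=[[[10, 0, 0, -0.3, 0], [10, 0, 0, -0.6, 0], [10, 0, 0, -0.9, 0], [10, 0, 0, -0.9, 0], [10, 0, 0, -0.9, 0], [10, 0, 0, -0.9, 0], [10, 0, 0, -0.9, 0], [10, 0, 0, -0.9, -0.9], [10, 0, 0, -0.9, -1], [10, 0, 0, -0.9, -1], [10, 0, 0, -0.5, -1], [10, 0, 0, 0, 0]]])

```text
t: 4.8
position: [485.6, 292.6, 309.3]
tool_rot: [[-1.0, 0.005, 0.002], [0.005, 1.0, 0.001], [-0.002, 0.001, -1.0]]
force: [-0.2, 0.1, -4.4]
gripper_width: 22.9
grasp_force: 68.9
```

```bash
python3 - <<'E'
from h import *
T=cloud("top");S=cloud("side"); 
for n in("top","side"):
    if n=="side": im,d=vision.read_camera(n); X=cloud(n,d)
    else: im,d=vision.read_camera(n); cv2.imwrite("pics/top2.png",im); X=cloud(n,d)
    np.save(f"pics/{n}2.npy",d)
    m=(np.abs(X[...,0]-590)<110)&(np.abs(X[...,1]+26)<110)&(np.abs(X[...,2]-176)<6)
    q=X[m]; print(n,len(q),np.median(q[:,2]))
    # opening/outer edges: per-line percentiles
    for y0 in(-75,-50,-26,0,25):
        k=q[np.abs(q[:,1]-y0)<6][:,0]; k=np.sort(k); g=np.where(np.diff(k)>20)[0]
        print(" y",y0,k[0].round(1),[(k[i].round(1),k[i+1].round(1)) for i in g],k[-1].round(1))
    for x0 in(550,565,580,595,610):
        k=q[np.abs(q[:,0]-x0)<6][:,1]; k=np.sort(k); g=np.where(np.diff(k)>20)[0]
        print(" x",x0,k[0].round(1),[(k[i].round(1),k[i+1].round(1)) for i in g],k[-1].round(1))
s=env.observe();print(s["t"],s["position"].round(1),s["force"].round(1),s["gripper_width"])
E
```

```text
top 1421 176.5528979364605
 y -75 530.7 [(np.float64(545.7), np.float64(628.1))] 650.1
 y -50 530.7 [(np.float64(545.5), np.float64(628.3))] 650.3
 y -26 530.1 [(np.float64(545.2), np.float64(627.8))] 647.8
 y 0 529.7 [(np.float64(545.0), np.float64(627.6))] 649.5
 y 25 530.2 [(np.float64(544.1), np.float64(627.5))] 647.8
 x 550 -97.6 [] 48.5
 x 565 -96.4 [(np.float64(-82.7), np.float64(35.1))] 48.5
 x 580 -97.6 [(np.float64(-83.4), np.float64(34.5))] 47.8
 x 595 -95.8 [(np.float64(-82.1), np.float64(34.5))] 49.0
 x 610 -96.4 [(np.float64(-82.7), np.float64(35.7))] 49.1
side 781 175.48888686250731
 y -75 524.6 [(np.float64(541.0), np.float64(624.3))] 646.1
 y -50 526.1 [(np.float64(541.4), np.float64(623.1))] 642.2
 y -26 524.8 [(np.float64(541.0), np.float64(622.2))] 632.8
 y 0 526.0 [(np.float64(540.0), np.float64(622.1))] 633.6
 y 25 525.4 [(np.float64(539.4), np.float64(601.3))] 631.1
 x 550 -99.3 [(np.float64(-85.3), np.float64(31.5))] 48.9
 x 565 -101.7 [(np.float64(-85.0), np.float64(33.3))] 48.2
 x 580 -99.9 [(np.float64(-85.0), np.float64(32.4))] 46.6
 x 595 -100.0 [(np.float64(-84.0), np.float64(31.1))] 45.5
 x 610 -98.9 [(np.float64(-85.4), np.float64(33.2))] 47.0
4.9 [485.1 292.3 306.9] [ 0.6  0.1 -3.3] 22.63626643578557
```

apply_moves(plan=[[[10, -0.2, -0.4, 0, -0.17], [10, -0.4, -0.8, 0, 0], [10, -0.4, -0.9, 0, 0], [10, -0.4, -0.9, 0, 0], [10, -0.4, -0.9, 0, 0], [10, -0.4, -0.9, 0, 0], [10, -0.4, -0.9, 0, 0], [10, -0.4, -0.8, 0, 0], [10, -0.4, -0.5, 0, 0], [10, 0, -0.2, 0, 0], [10, 0, 0, 0, 0], [10, 0, 0, 0, 0]]])

```text
t: 6.1
position: [571.8, 113.8, 307.3]
tool_rot: [[-1.0, -0.012, -0.001], [-0.012, 1.0, 0.0], [0.001, 0.0, -1.0]]
force: [-0.3, 0.3, -2.8]
gripper_width: 22.6
grasp_force: 69.0
```

```bash
python3 - <<'E'
from h import *
s=env.observe(); p=vision.camera_params("wrist"); im,d=vision.read_camera("wrist")
cv2.imwrite("pics/w3.png",im); np.savez("pics/w3.npz",d=d,**p)
print(s["t"],s["position"].round(1),s["tool_rot"].round(4).tolist(),s["force"].round(2),s["moment"].round(3))
X=cloud("wrist",d,p)
m=(np.abs(X[...,0]-590)<110)&(np.abs(X[...,1]+26)<110)&(np.abs(X[...,2]-176)<7)
q=X[m];print(len(q),np.median(q[:,2]))
for y0 in(-90,-75,-50,-26,0,25,40):
    k=np.sort(q[np.abs(q[:,1]-y0)<4][:,0]); g=np.where(np.diff(k)>20)[0]
    print(" y",y0,k[0].round(1),[(k[i].round(1),k[i+1].round(1)) for i in g],k[-1].round(1))
for x0 in(535,550,565,580,595,610,635):
    k=np.sort(q[np.abs(q[:,0]-x0)<4][:,1]); g=np.where(np.diff(k)>20)[0]
    print(" x",x0,k[0].round(1),[(k[i].round(1),k[i+1].round(1)) for i in g],k[-1].round(1))
E
```

```text
6.1 [571.8 113.8 307.3] [[-0.9999, -0.0124, -0.0006], [-0.0124, 0.9999, 0.0004], [0.0006, 0.0004, -1.0]] [-0.25  0.25 -2.76] [ 0.019  0.024 -0.001]
9625 175.09044157134994
 y -90 529.5 [] 638.6
 y -75 529.7 [(np.float64(545.1), np.float64(627.3))] 644.6
 y -50 529.4 [(np.float64(544.7), np.float64(626.9))] 637.8
 y -26 529.2 [(np.float64(544.4), np.float64(626.8))] 637.6
 y 0 529.0 [(np.float64(543.9), np.float64(626.4))] 636.9
 y 25 528.6 [(np.float64(543.9), np.float64(626.1))] 636.5
 y 40 528.6 [] 636.6
 x 535 -99.5 [] 46.8
 x 550 -99.9 [(np.float64(-83.9), np.float64(32.3))] 47.0
 x 565 -99.2 [(np.float64(-84.1), np.float64(32.4))] 47.0
 x 580 -98.8 [(np.float64(-84.0), np.float64(32.7))] 47.0
 x 595 -98.7 [(np.float64(-83.1), np.float64(32.5))] 47.4
 x 610 -98.7 [(np.float64(-83.5), np.float64(32.8))] 47.5
 x 635 -95.2 [] 44.9
```

View pics/w3.png

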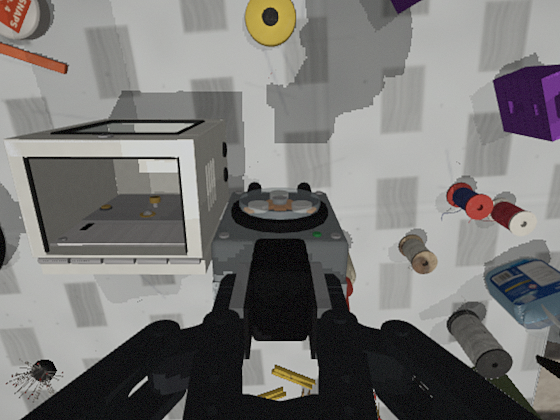

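The wrist view shows the cabinet at left, rim roughly (10..215, 140..260), opening clear. Brass-coloured spots are at (154,200), (148,213) and (105,207); I'll get their 3D positions, along with the pump's pose in the hand.

```bash
python3 - <<'E'
from h import *
z=np.load("pics/w3.npz"); p={k:z[k] for k in("fx","fy","cx","cy","R","t")}; d=z["d"]; X=cloud("wrist",d,p)
im=cv2.imread("pics/w3.png").astype(int)
o=np.array([579.4,-25.8,0]);a=np.radians(.65);R=np.array([[np.cos(a),-np.sin(a),0],[np.sin(a),np.cos(a),0],[0,0,1]])
C=(X-o)@R
hsv=cv2.cvtColor(im.astype(np.uint8),cv2.COLOR_BGR2HSV)
m=(hsv[...,1]>110)&(hsv[...,0]>8)&(hsv[...,0]<30); m[:150]=0;m[250:]=0;m[:,:30]=0;m[:,190:]=0
n,l,st,ce=cv2.connectedComponentsWithStats(m.astype(np.uint8))
for i in range(1,n):
    if st[i,4]>8: q=C[l==i]; print(st[i],ce[i].round(),np.nanmedian(q,0).round(1),np.nanmin(q,0).round(1),np.nanmax(q,0).round(1))
for v in range(190,246,5): print(v,[tuple(C[v,u].round(0)) for u in(90,125,150)])
s=env.observe()
# pump top in hand, tool-frame
P=X-s["position"]; k=(np.abs(P[...,2]+10)<4)&(np.abs(P[...,0])<40)&(np.abs(P[...,1])<45)
q=P[k]; print(len(q),q.min(0),q.max(0),np.median(q[:,2]))
for zz in(-30,-50,-70):
    q=P[(np.abs(P[...,2]-zz)<8)&(np.abs(P[...,0])<40)&(np.abs(P[...,1])<45)]
    if len(q): print(zz,len(q),q.min(0).round(1),q.max(0).round(1))
E
```

```text
[150 196  10   7  62] [154. 199.] [30.5  1.5 76. ] [27.5 -3.6 58.2] [39.5  5.6 78. ]
[101 205  10   4  30] [105. 206.] [ 36.8 -50.7  83. ] [ 35.2 -54.9  78.7] [ 38.1 -47.4  86.1]
[140 212  15   5  30] [147. 215.] [ 38.9   2.7 102.3] [38.1 -6.3 94.5] [ 39.9   7.5 105.8]
190 [(np.float64(22.0), np.float64(-71.0), np.float64(70.0)), (np.float64(40.0), np.float64(-60.0), np.float64(9.0)), (np.float64(40.0), np.float64(-28.0), np.float64(8.0))]
195 [(np.float64(26.0), np.float64(-70.0), np.float64(74.0)), (np.float64(40.0), np.float64(-52.0), np.float64(29.0)), (np.float64(40.0), np.float64(-21.0), np.float64(29.0))]
200 [(np.float64(32.0), np.float64(-71.0), np.float64(74.0)), (np.float64(39.0), np.float64(-43.0), np.float64(51.0)), (np.float64(31.0), np.float64(-3.0), np.float64(77.0))]
205 [(np.float64(37.0), np.float64(-70.0), np.float64(77.0)), (np.float64(40.0), np.float64(-36.0), np.float64(68.0)), (np.float64(40.0), np.float64(-7.0), np.float64(68.0))]
210 [(np.float64(42.0), np.float64(-71.0), np.float64(78.0)), (np.float64(40.0), np.float64(-29.0), np.float64(85.0)), (np.float64
[... 831 characters left out ...]
0), np.float64(-5.0), np.float64(144.0)), (np.float64(44.0), np.float64(18.0), np.float64(144.0))]
240 [(np.float64(44.0), np.float64(-33.0), np.float64(154.0)), (np.float64(44.0), np.float64(-0.0), np.float64(155.0)), (np.float64(44.0), np.float64(22.0), np.float64(155.0))]
245 [(np.float64(47.0), np.float64(-30.0), np.float64(160.0)), (np.float64(46.0), np.float64(1.0), np.float64(160.0)), (np.float64(46.0), np.float64(24.0), np.float64(160.0))]
3046 [-17.32558038 -33.73829827 -13.98624398] [18.84525302 32.43556817 -6.01651649] -10.505452089098156
-30 2447 [-25.2 -33.  -38. ] [-13.   31.3 -22. ]
-50 861 [-25.1 -33.1 -58. ] [-13.3  31.2 -42. ]
-70 336 [-25.  -33.2 -78. ] [-13.6  30.9 -62. ]
```

Cabinet frame comes out at (579.4, -25) with yaw 0.65°. The strip face reads x=40, the screw's head top z≈77, so its axis is about z≈72–73, and the underside is at TCP-94. Moving over the opening.

apply_moves(plan=[[[10, -0.01, -0.4, 0, 0], [10, -0.01, -0.7, 0, 0], [10, -0.01, -0.8, 0, 0], [10, -0.01, -0.9, 0, 0], [10, -0.01, -0.9, 0, 0], [10, -0.01, -0.8, 0, 0], [10, -0.02, -0.6, 0, 0], [10, 0, -0.3, 0, 0], [10, 0, -0.14, 0, 0], [10, 0, 0, 0, 0], [10, 0, 0, 0, 0], [10, 0, 0, 0, 0]]])

```text
t: 7.35
position: [575.9, -24.6, 307.5]
tool_rot: [[-1.0, -0.013, -0.0], [-0.013, 1.0, 0.0], [0.0, 0.0, -1.0]]
force: [0.2, -0.1, -3.3]
gripper_width: 22.7
grasp_force: 69.1
```

apply_moves(plan=[[[10, 0, 0, 0.3, 0], [10, 0, 0, 0.5, 0], [10, 0, 0, 0.7, 0], [10, 0, 0, 0.7, 0], [10, 0, 0, 0.7, 0], [10, 0, 0, 0.7, 0], [10, 0, 0, 0.6, 0], [10, 0, 0, 0.5, 0], [10, 0, 0, 0.3, 0], [10, 0, 0, 0, 0], [10, 0, 0, 0, 0]]])

```text
t: 8.45
position: [576.1, -25.2, 183.0]
tool_rot: [[-1.0, -0.012, 0.001], [-0.012, 1.0, -0.0], [-0.001, -0.0, -1.0]]
force: [-0.2, -0.3, -3.0]
gripper_width: 22.4
grasp_force: 69.0
```

apply_moves(plan=[[[10, -0.15, 0, 0, 0], [10, -0.16, 0, 0, 0], [10, -0.1, 0, 0, 0], [10, 0, 0, 0, 0], [10, 0, 0, 0.08, 0], [10, 0, 0, 0.08, 0], [10, 0, 0, 0.04, 0], [10, 0, 0, 0.04, 0], [10, 0, 0, 0, 0], [10, 0, 0, 0, 0]]])

```text
t: 9.45
position: [586.1, -25.1, 176.6]
tool_rot: [[-1.0, -0.012, 0.0], [-0.012, 1.0, 0.0], [-0.0, 0.0, -1.0]]
force: [0.0, -0.8, -3.3]
gripper_width: 22.9
grasp_force: 69.0
```

Underside is about 82.5, no contact yet. I'll creep on.

apply_moves(plan=[[[10, 0, 0, 0.04, 0], [10, 0, 0, 0.04, 0], [10, 0, 0, 0, 0]]])

```text
t: 9.75
position: [586.0, -25.1, 174.4]
tool_rot: [[-1.0, -0.012, -0.0], [-0.012, 1.0, 0.0], [0.0, 0.0, -1.0]]
force: [0.2, 0.8, -2.8]
gripper_width: 22.8
grasp_force: 69.0
```

apply_moves(plan=[[[10, 0, 0, 0.03, 0], [10, 0, 0, 0.03, 0], [10, 0, 0, 0, 0]]])

```text
t: 10.05
position: [586.1, -25.1, 172.9]
tool_rot: [[-1.0, -0.012, -0.0], [-0.012, 1.0, -0.0], [0.0, -0.0, -1.0]]
force: [-1.0, 0.2, -2.5]
gripper_width: 22.6
grasp_force: 69.0
```

apply_moves(plan=[[[10, 0, 0, 0.03, 0], [10, 0, 0, 0.02, 0], [10, 0, 0, 0, 0]]])

```text
t: 10.35
position: [586.0, -25.1, 171.7]
tool_rot: [[-1.0, -0.012, -0.0], [-0.012, 1.0, -0.0], [0.0, -0.0, -1.0]]
force: [-0.1, 0.3, -4.1]
gripper_width: 22.7
grasp_force: 69.0
```

```bash
python3 - <<'E'
from station import env
s=env.observe();print(s["position"].round(2),s["force"].round(2),s["moment"].round(3))
E
```

```text
[586.04 -25.14 171.68] [-0.06  0.29 -4.07] [-0.016  0.051 -0.047]
```

apply_moves(plan=[[[10, 0, 0, 0.03, 0], [10, 0, 0, 0.02, 0], [10, 0, 0, 0, 0]]])

```text
t: 10.65
position: [586.2, -25.1, 171.2]
tool_rot: [[-1.0, -0.012, 0.001], [-0.012, 1.0, -0.0], [-0.001, -0.0, -1.0]]
force: [-1.0, 0.4, 2.2]
gripper_width: 22.7
grasp_force: 69.8
```

apply_moves(plan=[[[10, 0, 0, 0.03, 0], [10, 0, 0, 0.0, 0]]])

```text
t: 10.85
position: [586.3, -25.1, 171.0]
tool_rot: [[-1.0, -0.012, 0.002], [-0.012, 1.0, -0.0], [-0.002, -0.0, -1.0]]
force: [-3.1, -1.1, 5.9]
gripper_width: 22.3
grasp_force: 70.5
```

Touched the screw head at TCP z≈171.3, so entry height is TCP z 135.3. I'll back off, go down and check.

apply_moves(plan=[[[10, 0, 0, -0.2, 0], [10, 0.15, 0, 0, 0], [10, 0.17, 0, 0, 0], [10, 0.1, 0, 0, 0], [10, 0, 0, 0, 0], [10, 0, 0, 0.3, 0], [10, 0, 0, 0.4, 0], [10, 0, 0, 0.4, 0], [10, 0, 0, 0.3, 0], [10, 0, 0, 0.18, 0], [10, 0, 0, 0, 0], [10, 0, 0, 0, 0]]])

```text
t: 12.05
position: [575.7, -25.2, 135.4]
tool_rot: [[-1.0, -0.012, 0.0], [-0.012, 1.0, -0.0], [-0.0, -0.0, -1.0]]
force: [0.9, -0.3, -2.7]
gripper_width: 22.6
grasp_force: 69.2
```

apply_moves(plan=[[[10, -0.12, 0, 0, 0], [10, -0.12, 0, 0, 0], [10, -0.08, 0, 0, 0], [10, -0.06, 0, 0, 0], [10, 0, 0, 0, 0]]])

```text
t: 12.55
position: [585.4, -25.1, 135.3]
tool_rot: [[-1.0, -0.012, 0.0], [-0.012, 1.0, -0.0], [-0.0, -0.0, -1.0]]
force: [0.0, 0.3, -3.4]
gripper_width: 23.2
grasp_force: 69.2
```

```bash
python3 - <<'E'
from station import env
s=env.observe();print(s["position"].round(2),s["force"].round(2),s["moment"].round(3))
E
```

```text
[585.4  -25.15 135.27] [ 0.03  0.35 -3.37] [-0.005 -0.028  0.053]
```

Past the head face (582.9) with no force, so the head is entering the keyhole. Continue.

apply_moves(plan=[[[10, -0.06, 0, 0, 0], [10, -0.06, 0, 0, 0], [10, 0, 0, 0, 0]]])

```text
t: 12.85
position: [588.3, -25.1, 135.3]
tool_rot: [[-1.0, -0.012, 0.0], [-0.012, 1.0, -0.0], [-0.0, -0.0, -1.0]]
force: [1.3, 0.5, -3.3]
gripper_width: 22.5
grasp_force: 69.2
```

apply_moves(plan=[[[10, -0.06, 0, 0, 0], [10, 0, 0, 0, 0]]])

```text
t: 13.05
position: [589.6, -25.1, 135.2]
tool_rot: [[-1.0, -0.012, -0.0], [-0.012, 1.0, -0.0], [0.0, -0.0, -1.0]]
force: [-0.7, 0.4, -3.0]
gripper_width: 22.8
grasp_force: 69.2
```

apply_moves(plan=[[[10, -0.05, 0, 0, 0], [10, -0.05, 0, 0, 0], [10, 0, 0, 0, 0]]])

```text
t: 13.35
position: [591.4, -25.1, 135.1]
tool_rot: [[-1.0, -0.012, -0.002], [-0.012, 1.0, -0.0], [0.002, -0.0, -1.0]]
force: [-5.2, -0.6, -1.8]
gripper_width: 22.9
grasp_force: 69.2
```

apply_moves(plan=[[[10, -0.04, 0, 0, 0], [10, 0, 0, 0, 0]]])

```text
t: 13.55
position: [592.4, -25.0, 135.1]
tool_rot: [[-1.0, -0.012, -0.002], [-0.012, 1.0, -0.0], [0.002, 0.0, -1.0]]
force: [-5.5, -0.7, -0.3]
gripper_width: 22.9
grasp_force: 69.3
```

apply_moves(plan=[[[10, -0.04, 0, 0, 0], [10, -0.03, 0, 0, 0], [10, 0, 0, 0, 0]]])

```text
t: 13.85
position: [593.9, -25.0, 135.1]
tool_rot: [[-1.0, -0.012, -0.002], [-0.012, 1.0, -0.0], [0.002, -0.0, -1.0]]
force: [-6.1, -0.9, -0.1]
gripper_width: 22.5
grasp_force: 69.3
```

apply_moves(plan=[[[10, -0.03, 0, 0, 0], [10, 0, 0, 0, 0]]])

```text
t: 14.05
position: [594.2, -25.0, 134.9]
tool_rot: [[-1.0, -0.012, -0.003], [-0.012, 1.0, -0.0], [0.003, -0.0, -1.0]]
force: [-7.9, -1.2, -0.3]
gripper_width: 22.5
grasp_force: 69.5
```

Flush against the strip, with the head inside. Now I slide down in small steps.

apply_moves(plan=[[[10, 0, 0, 0.08, 0], [10, 0, 0, 0.08, 0], [10, 0, 0, 0, 0]]])

```text
t: 14.35
position: [593.9, -25.0, 130.5]
tool_rot: [[-1.0, -0.012, -0.004], [-0.012, 1.0, 0.0], [0.004, 0.0, -1.0]]
force: [-6.5, -0.6, -3.8]
gripper_width: 22.6
grasp_force: 69.0
```

apply_moves(plan=[[[10, 0, 0, 0.06, 0], [10, 0, 0, 0.06, 0], [10, 0, 0, 0, 0]]])

```text
t: 14.65
position: [594.1, -25.0, 127.6]
tool_rot: [[-1.0, -0.012, -0.003], [-0.012, 1.0, 0.0], [0.003, 0.0, -1.0]]
force: [-5.9, -0.3, -2.4]
gripper_width: 22.8
grasp_force: 69.2
```

apply_moves(plan=[[[10, 0, 0, 0.06, 0], [10, 0, 0, 0.06, 0], [10, 0, 0, 0, 0]]])

```text
t: 14.95
position: [593.8, -25.0, 124.0]
tool_rot: [[-1.0, -0.012, -0.004], [-0.012, 1.0, 0.0], [0.004, 0.0, -1.0]]
force: [-6.2, -0.1, -5.8]
gripper_width: 22.4
grasp_force: 68.7
```

apply_moves(plan=[[[10, 0, 0, 0.06, 0], [10, 0, 0, 0.06, 0], [10, 0, 0, 0, 0]]])

```text
t: 15.25
position: [594.1, -25.0, 121.2]
tool_rot: [[-1.0, -0.013, -0.003], [-0.013, 1.0, 0.0], [0.003, 0.0, -1.0]]
force: [-5.7, 0.6, -5.0]
gripper_width: 22.6
grasp_force: 68.7
```

apply_moves(plan=[[[10, 0, 0, 0.04, 0], [10, 0, 0, 0.02, 0], [10, 0, 0, 0, 0]]])

```text
t: 15.55
position: [594.1, -24.9, 120.4]
tool_rot: [[-1.0, -0.013, -0.003], [-0.013, 1.0, 0.0], [0.003, 0.0, -1.0]]
force: [-7.7, -0.0, -1.1]
gripper_width: 22.8
grasp_force: 69.5
```

apply_moves(plan=[[[10, 0, 0, 0.03, 0], [10, 0, 0, 0.0, 0]]])

```text
t: 15.75
position: [594.1, -24.9, 119.7]
tool_rot: [[-1.0, -0.013, -0.003], [-0.013, 1.0, 0.0], [0.003, 0.0, -1.0]]
force: [-6.8, 0.5, 0.1]
gripper_width: 22.5
grasp_force: 69.5
```

apply_moves(plan=[[[10, 0, 0, 0.04, 0], [10, 0, 0, 0.0, 0]]])

```text
t: 15.95
position: [594.1, -24.9, 119.2]
tool_rot: [[-1.0, -0.013, -0.002], [-0.013, 1.0, 0.0], [0.002, 0.0, -1.0]]
force: [-8.5, 0.3, 2.5]
gripper_width: 22.4
grasp_force: 69.7
```

apply_moves(plan=[[[10, 0, 0, 0.03, 0], [10, 0, 0, 0.0, 0]]])

```text
t: 16.15
position: [594.1, -24.9, 119.1]
tool_rot: [[-1.0, -0.013, -0.002], [-0.013, 1.0, 0.0], [0.002, 0.0, -1.0]]
force: [-10.8, 0.3, 6.5]
gripper_width: 22.3
grasp_force: 70.2
```

```bash
python3 - <<'E'
from station import env
s=env.observe();print(s["position"].round(2),s["force"].round(2),s["moment"].round(3),s["tool_rot"].round(4).tolist())
E
```

```text
[594.09 -24.85 119.08] [-10.76   0.25   6.49] [0.098 2.148 0.259] [[-0.9999, -0.0128, -0.002], [-0.0128, 0.9999, 0.0002], [0.002, 0.0002, -1.0]]
```

Motion stopped at z 119.1 (geometry says 119.3). I'll ease the x pressure, then press down slightly to see whether it's home.

apply_moves(plan=[[[10, 0.04, 0, 0, 0], [10, 0, 0, 0, 0]]])

```text
t: 16.35
position: [594.0, -24.8, 119.1]
tool_rot: [[-1.0, -0.013, -0.0], [-0.013, 1.0, 0.0], [0.0, 0.0, -1.0]]
force: [-7.4, 0.6, 3.1]
gripper_width: 22.9
grasp_force: 69.9
```

apply_moves(plan=[[[10, 0.02, 0, 0.03, 0], [10, 0, 0, 0, 0]]])

```text
t: 16.55
position: [594.0, -24.9, 118.9]
tool_rot: [[-1.0, -0.013, 0.001], [-0.013, 1.0, 0.0], [-0.001, 0.0, -1.0]]
force: [-6.9, -0.1, 6.2]
gripper_width: 22.2
grasp_force: 70.2
```

apply_moves(plan=[[[10, 0.05, 0, 0, 0], [10, 0, 0, 0, 0]]])

```text
t: 16.75
position: [593.7, -24.9, 118.9]
tool_rot: [[-1.0, -0.012, 0.003], [-0.012, 1.0, 0.0], [-0.003, 0.0, -1.0]]
force: [-3.4, 0.1, 6.3]
gripper_width: 22.7
grasp_force: 70.3
```

apply_moves(plan=[[[10, 0.04, 0, 0, 0], [10, 0, 0, 0, 0]]])

```text
t: 16.95
position: [593.4, -24.9, 118.8]
tool_rot: [[-1.0, -0.012, 0.004], [-0.012, 1.0, 0.0], [-0.004, 0.0, -1.0]]
force: [0.4, 0.6, 6.0]
gripper_width: 22.4
grasp_force: 70.2
```

Fx fell to 0 with almost no movement, so the ball no longer pushes: it has snapped out. I'll ease the downward load, open and look.

apply_moves(plan=[[[10, 0, 0, -0.06, 0], [10, 0, 0, 0, 0], [45, 0, 0, 0, 0], [45, 0, 0, 0, 0], [45, 0, 0, 0, 0], [45, 0, 0, 0, 0], [45, 0, 0, 0, 0]]])

```text
t: 17.65
position: [591.8, -25.1, 119.0]
tool_rot: [[-1.0, -0.012, -0.0], [-0.012, 1.0, -0.0], [0.0, -0.0, -1.0]]
force: [-0.4, 0.2, 1.0]
gripper_width: 44.9
grasp_force: 0.0
```

```bash
python3 - <<'E'
from h import *
s=env.observe();p=vision.camera_params("wrist"); im,d=vision.read_camera("wrist"); cv2.imwrite("pics/w4.png",im)
print(s["position"].round(2),s["force"].round(2),s["gripper_width"])
X=cloud("wrist",d,p); m=(np.abs(X[...,0]-594)<45)&(np.abs(X[...,1]+25)<40)
for lo,hi in((100,116),(116,150)):
    q=X[m&(X[...,2]>lo)&(X[...,2]<hi)]
    if len(q): print(len(q),np.median(q,0),np.percentile(q,[2,98],axis=0).round(1).tolist())
E
```

```text
[591.81 -25.1  118.96] [-0.44  0.18  1.  ] 44.92823383561384
5855 [589.56037947 -25.73407464 108.45732742] [[574.8, -56.1, 101.6], [623.6, 4.5, 115.0]]
15255 [599.02404082 -25.26575313 139.34466771] [[574.1, -57.4, 118.6], [624.4, 6.8, 149.3]]
```

View pics/w4.png

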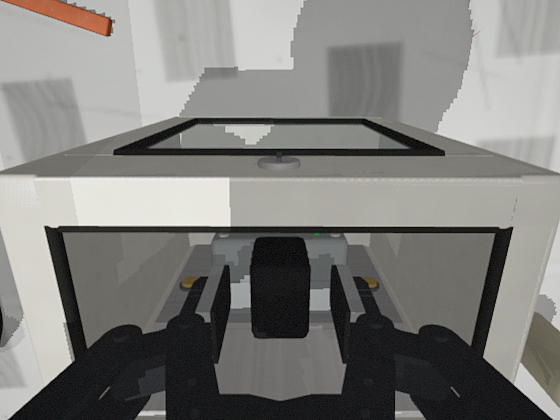

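The wrist view shows the pump hanging upright against the strip (tab at (280,290), body top (280,245)), fingers clear on both sides. Retreating straight up.

apply_moves(plan=[[[45, 0, 0, -0.2, 0], [45, 0, 0, -0.4, 0], [45, 0, 0, -0.7, 0], [45, 0, 0, -0.8, 0], [45, 0, 0, -0.9, 0], [45, 0, 0, -0.9, 0], [45, 0, 0, -0.9, 0], [45, 0, 0, -0.9, 0], [45, 0.5, 0, -0.9, 0], [45, 0.9, 0, -0.7, 0], [45, 0.8, 0, -0.4, 0], [45, 0.3, 0, 0, 0]]])

```text
t: 18.9
position: [528.6, -25.9, 314.7]
tool_rot: [[-1.0, -0.012, 0.004], [-0.012, 1.0, -0.0], [-0.004, -0.0, -1.0]]
force: [-0.3, 0.1, -0.5]
gripper_width: 45.1
grasp_force: 0.0
```

```bash
python3 - <<'E'
from h import *
p=vision.camera_params("wrist");s=env.observe(); im,d=vision.read_camera("wrist"); t,dt=vision.read_camera("top")
cv2.imwrite("pics/fin.png",np.hstack([cv2.resize(im,(400,300)),cv2.resize(t[130:235,260:400],(400,300))]))
print(s["t"],s["position"].round(1),s["force"].round(1))
for n,X in(("wrist",cloud("wrist",d,p)),("top",cloud("top",dt))):
    m=(np.abs(X[...,0]-594)<27)&(np.abs(X[...,1]+25)<36)
    for lo,hi in((100,118),(130,150)):
        q=X[m&(X[...,2]>lo)&(X[...,2]<hi)]
        if len(q): print(n,lo,len(q),np.median(q,0).round(1),np.percentile(q,[2,98],axis=0).round(1).tolist())
E
```

```text
18.9 [528.6 -25.9 314.7] [-0.3  0.1 -0.5]
wrist 100 1737 [597.1 -25.7 108.4] [[574.5, -58.0, 101.8], [620.5, 6.9, 114.5]]
wrist 130 838 [587.8 -25.8 139.9] [[573.5, -37.9, 131.6], [605.3, -14.0, 141.6]]
top 100 151 [613.5  -8.6 110.3] [[599.4, -45.7, 101.0], [620.7, 9.4, 116.8]]
top 130 100 [597.5 -20.7 142. ] [[584.0, -33.9, 136.5], [608.4, -11.6, 145.3]]
```

View pics/fin.png

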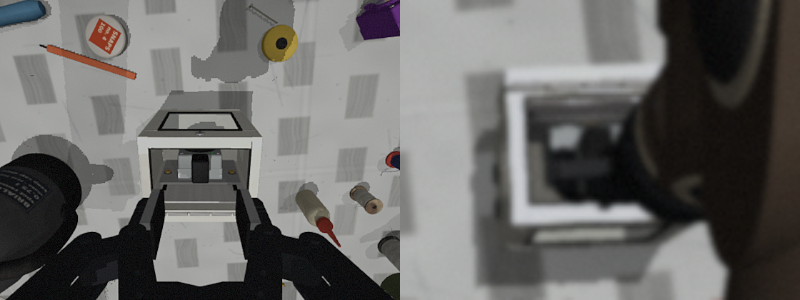

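The pump hangs in the cabinet at (200,165): body top z≈109, which is 46 mm below the screw, and the bystanders look untouched. Handing in.

```bash
python3 -c "
from station import ticket
print(ticket.close_job())"
```

```text
the job is handed in; nothing more can be done
None
```

The pump hangs on the screw at its home height with the ball catch snapped out (judged from the forces and height, since the ball is out of sight); it was released, the arm is clear, and the job was handed in at about 19 s.

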